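Unlock the desk console and hover its power module over the bay

TASK

Turn the orange dial on the grey desk console clockwise until it clicks over to open and draws its latch out of the bay. Then pick up the white power module from the blue mat, carry it over the felt screen and hold it level and centred over the console's bay, long side along the bay's long side, about 15 mm above the console's top, so that I can check its fit before it goes in. Finish while still holding it there, without the module ever touching the console, the screen being bumped or the other things on the desk being disturbed.

Things in the scene. Friction and masses are not known exactly. Their poses are not given: they have to be found in the camera images.
- console: fixed light-grey box, 230 (x) x 130 (y) x 50 mm high, standing on the desk on either side of the screen, turned by up to 0.3 rad. Origin: centre of its underside. Its own x runs from the dial end to the bay end.
- console_hole0 (a point): centre of the mouth of the console's bay, in the plane of the console's top face (50 mm above the desk, 45 mm along the console's +x from its centre). The bay is a rectangular well 106 mm (console x) by 54 mm (console y), 36 mm deep, black floor; axes as the console's.
- dial (a joint): the orange lock dial, rad: 0 locked (start), 1.4 open (stop); grows turning clockwise seen from above. A sprung detent resists with up to 0.17 N m; let go past half way (0.7) it snaps on to the open stop, before that it snaps back. It draws an orange latch tongue, 26 mm wide, 30 mm back out of the bay's dial end; a green pin beside it rises 8 mm when open.
- dial_grip (a point): on the dial's axis at the height to grip, 87 mm above the desk, 70 mm along the console's -x from its centre. The grip is an upright bar 42 mm long, 14 mm wide, 56 to 94 mm above the desk; the point's x runs along the bar and turns with it, y across it (locked: bar along the console's x). Its black foot is a disc 68 mm wide, 6 mm high.
- mat: fixed flat blue mat, 210 x 150 x 6 mm, on the other side of the screen from the console. Origin: centre of its underside.
- module: loose white desk power module, a rectangular block 96 (own x) x 44 (own y) x 60 mm high, about 0.28 kg, black sockets on its flat top, standing on the mat. Origin: centre of its underside; z up. Either end may go to either end of the bay.
- screen: fixed low felt screen standing between mat and console: 360 mm long (own x, pointing away from the robot), 18 mm thick (feet 60 mm wide), 135 mm high. Origin: centre of its underside.
- planter: loose grey plant pot, 104 mm wide, 95 mm high, leaves up to 210 mm high. Origin: centre of its underside. Leave alone.
- carafe: loose green glass carafe, 76 mm wide, 190 mm high. Origin: centre of its underside. Leave alone.
- tumbler: loose clear drinking glass, 72 mm wide, 95 mm high. Origin: centre of its underside. Leave alone.
- mug: loose blue mug, 80 mm wide, 90 mm high, handle to its own +y. Origin: centre of its underside. Leave alone.
- mouse: loose black computer mouse, 105 x 60 x 33 mm. Origin: centre of its underside. Leave alone.
- stapler: loose red and black stapler, 135 x 36 x 58 mm. Origin: centre of its underside. Leave alone.
- pencup: loose dark steel pen cup, 76 mm wide, 100 mm high, pens up to 150 mm high. Origin: centre of its underside. Leave alone.

How it is judged:
By the outcome, as a careful person would: the job done as asked, in the order asked, and still so for the second after the job is handed in, while the arm keeps its last pose, push and grip.
It also fails if it takes over 72 s, if anything falls off the work surface, if the arm or the gripper's body presses on something with over 40 N, if the wrist force passes 120 N, or if a joint passes its speed limit or range.

ROBOT

A 6-joint arm with a two-finger parallel gripper is mounted at the origin on the work surface. World frame = base frame: x ahead of the robot, y to its left, z up, the work surface at z = 0. Lengths are in m, angles in rad, forces in N, time in s.
With the tool pointing down it reaches from about 0.35 to 0.975 m from the base axis. Payload 7.1 kg.
Tool frame: the origin (TCP) lies on the centre line of the jaws, within the pads' length; the fingertips stand 25 mm ahead of it and the grasp point (between the pads) lies 6 mm ahead of it (bot.tip_reach is the distance from the TCP to the fingertips, in m); z points along the fingers, x is the direction in which the jaws open and shut, and the axes are right-handed (so a half turn about z gives the same grasp; the last joint's range is limited). The gripper opens to 88 mm and grips with 3 to 60 N. Pads are 20 mm wide; open, the fingers measure 115 mm over their backs; the gripper's body (75 mm by 178 mm) begins 61 mm behind the grasp point.
Start: joints at [-1.19, 0.423, 1.63, -0, 1.089, -0.019], TCP at [0.243, -0.576, 0.248] pointing down, gripper open.
Joint ranges: [-3, 3], [-0.9, 2.11], [0.09, 2.58], [-1.31, 4.45], [0.11, 2.69], [-2.54, 2.54]. Speed limits (rad/s): [2.39, 2.39, 3.01, 3.14, 3.14, 3.14].

INTERFACE

Orientations are given as a unit quaternion [w, x, y, z].
In Python, from cell import bot gives the robot as it stands.
- The arm moves only by the tool arm_command, never from a script. Its argument "plan" is a list of rows, each a list of 7 numbers: the shift along the world's x, y, z in mm, then the turn, a rotation vector about the world's x, y, z in degrees, then the closure, from 0 (fully open) to 1 (shut). A call has 1 to 5 rows; each row shifts and turns the pose as measured when the row begins; what a row does not reach is not made up. A row lasts 1/12 s, in which the tool goes at most 41.7 mm and 7.16 degrees, less where a joint would pass 70% of its speed; a pose out of reach is approached as far as the arm can. A call is refused whole if a number of a shift passes 41.7 or a number of a turn 7.16, either way. A call with a gripper value outside its range is refused whole. The fingers move at their own pace and stop on an object; "squeeze" is the grip in N (left out, the last holds). Time passes only in rows, so rows that do not move let the fingers close. It gives the time, the measured TCP pose, the force and the opening at its end, in the units of the state.
- bot.get_obs(): the state, without advancing time (a new reading comes with each control period).
- bot.read_camera(name): name is "scene" or "top" or "wrist"; returns a dict with "pixels" (384x512x3 uint8, red, green, blue), "intrinsics" (3x3 intrinsics, pixels), "R" (3x3) and "t" (3): a world point X has camera coordinates R X + t; the wrist camera has in their place "hand_eye" (4x4, takes a point from camera to tool coordinates, whose origin is the TCP and whose axes are the tool frame's). Camera axes: x right, y down, z forward; pixel columns grow to the right and rows downward; lengths in m; the calibration is good to about 2 mm. A picture is of the moment at which its call begins: read the wrist's pose just before it. There is no depth.
- bot.finish_job(): hands the job in, once; it reports no verdict.
The state is a dict: "time_s": time; "joints": joint angles; "dq": joint speeds; "tau": joint torques, N m; "position": TCP position; "tool_rot": TCP orientation; "contact_force": force on the tool from outside, world axes, zero at the start; "moment": the same for the moment, N m; "width": finger opening in m.
Only numpy, scipy, OpenCV 4.12 (cv2) and the standard library are available. Lean on these libraries where they do the work, as an engineer would, in place of code of your own. Each camera call takes 0.05 s, during which the arm holds its last target. There are 200 camera calls.

## Working session

There is one attempt and no reset: what is moved stays moved. The work goes in short steps, Python scripts to look and compute and a tool call to move; the robot and the scene stay as the last step left them, time stands still between calls to the robot, and variables do not carry over. Pictures are saved under pics/ and viewed, about 8 in all and at most 12, crops included, and the job is handed in when it is done.

Besides the shell and the picture viewer there is one more tool, called as name(argument=value, ...) on one line, values as JSON. arm_command: Moves the arm, as the interface text tells. Its arguments: {"type":"object","properties":{"plan":{"type":"array"},"squeeze":{"type":"number"}},"required":["plan"]}

```bash
mkdir -p pics
cat > h.py <<'E'
import numpy as np,cv2,json
from cell import bot
def snap(n,f):
    c=bot.read_camera(n); cv2.imwrite('pics/'+f,cv2.cvtColor(np.array(c['pixels'],np.uint8),cv2.COLOR_RGB2BGR)); 
    np.savez('pics/'+f+'.npz',**{k:np.array(v) for k,v in c.items()}); return c
def load(f): return dict(np.load('pics/'+f+'.npz'))
def proj(c,X):
    p=(np.array(c['R'])@np.atleast_2d(X).T).T+np.array(c['t']); q=(np.array(c['intrinsics'])@p.T).T; return q[:,:2]/q[:,2:]
def back(c,uv,z):
    R=np.array(c['R']);t=np.array(c['t']);o=-R.T@t
    d=R.T@np.linalg.inv(np.array(c['intrinsics']))@np.array([uv[0],uv[1],1.]); return o+d*(z-o[2])/d[2]
E
python3 - <<'E'
from h import *
for n in('top','scene'):
    c=snap(n,n+'0.png'); print(n,np.array(c['R']).round(3).tolist(),np.array(c['t']).round(3),np.array(c['intrinsics']).round(1).tolist())
a=cv2.imread('pics/top0.png');b=cv2.imread('pics/scene0.png')
cv2.imwrite('pics/top0b.png',cv2.resize(a,(800,600),interpolation=cv2.INTER_CUBIC))
cv2.imwrite('pics/scene0b.png',cv2.resize(b,(800,600),interpolation=cv2.INTER_CUBIC))
print(bot.get_obs())
E
```

```text
top [[0.027, -1.0, 0.001], [-0.977, -0.026, -0.212], [0.212, 0.005, -0.977]] [-0.021  0.626  1.055] [[370.5, 0.0, 252.7], [0.0, 370.5, 189.8], [0.0, 0.0, 1.0]]
scene [[0.806, 0.592, 0.015], [0.5, -0.667, -0.553], [-0.317, 0.453, -0.833]] [-0.511 -0.264  1.868] [[431.5, 0.0, 251.6], [0.0, 431.5, 188.0], [0.0, 0.0, 1.0]]
{'time_s': 0.1, 'joints': array([-1.19000527e+00,  4.23807163e-01,  1.63058726e+00, -1.42080692e-05,
        1.08861147e+00, -1.90216117e-02]), 'dq': array([-0.0004019 , -0.00437109, -0.0008454 ,  0.00077753, -0.00204257,
        0.00033412]), 'tau': array([ 8.30844419e-04, -5.45613205e+01, -2.74325520e+01,  6.46289787e-02,
        1.87571225e-02, -4.73085549e-05]), 'position': array([ 0.24311452, -0.57527559,  0.24696306]), 'tool_rot': array([-3.96438217e-04,  8.33442011e-01, -5.52606474e-01, -5.84966578e-04]), 'contact_force': array([ 0.38028482, -0.02389372, -0.14437449]), 'moment': array([-0.00845771,  0.0077242 , -0.00178044]), 'width': 0.08797416920813768}
```

View pics/top0b.png

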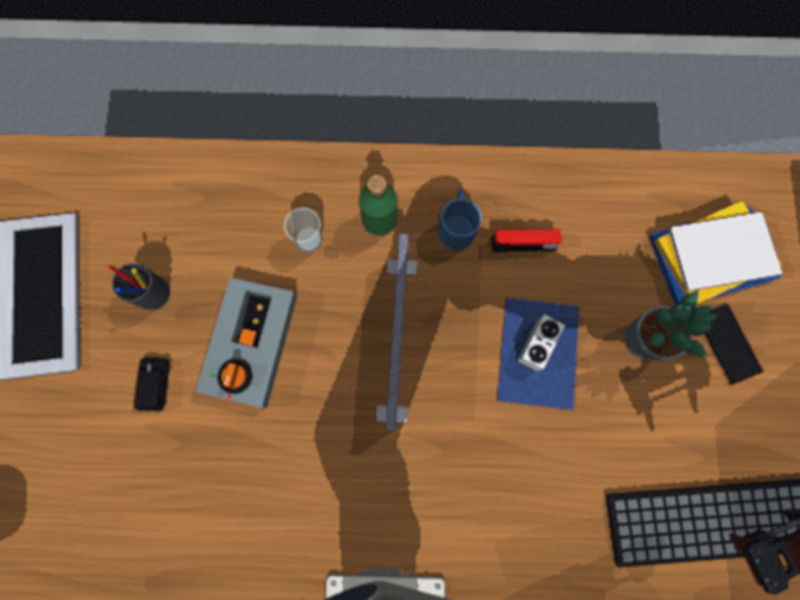

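View pics/scene0b.png

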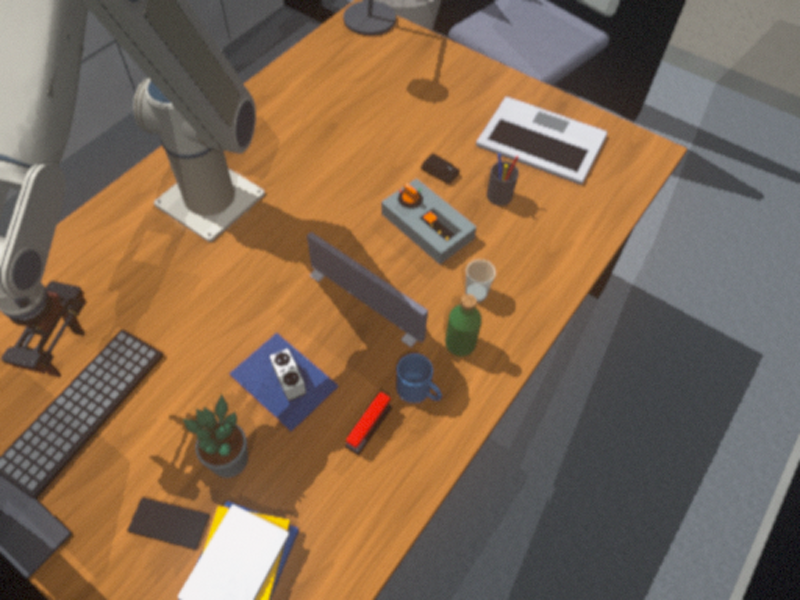

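The top view shows the console at left (about 245,340) with its dial end toward the robot. The screen is at (398,330) and the mat and module at (540,350). I'll rectify crops at the known heights to measure them.

```bash
cat >> h.py <<'E'
def rect(c,x0,x1,y0,y1,z,s=2000):
    # image: col = (y1-y)*s, row=(x1-x)*s
    W=int((y1-y0)*s);H=int((x1-x0)*s)
    P=np.array([[x1,y1,z],[x1,y0,z],[x0,y0,z],[x0,y1,z]]); uv=proj(c,P).astype(np.float32)
    M=cv2.getPerspectiveTransform(uv,np.float32([[0,0],[W,0],[W,H],[0,H]]))
    return cv2.warpPerspective(cv2.cvtColor(c['pixels'],cv2.COLOR_RGB2BGR),M,(W,H),flags=cv2.INTER_CUBIC)
E
python3 - <<'E'
from h import *
t=load('top0.png');s=load('scene0.png')
f=lambda u,v:(u*.64,v*.64)
for n,u,z in [('con',(246,342),.05),('dial',(235,376),.094),('mod',(542,342),.066),('scrT far',(404,236),.135),('scrT near',(391,429),.135),('mug',(458,224),0),('planter',(655,340),0),('tumb',(303,240),0),('car',(379,222),0),('pencup',(150,295),0)]:
    print(n,back(t,f(*u),z).round(3))
c=back(t,f(246,342),.05);m=back(t,f(542,342),.066)
rows=[]
for cam in(t,s):
    a=rect(cam,c[0]-.15,c[0]+.15,c[1]-.1,c[1]+.1,.05,1000);b=rect(cam,m[0]-.15,m[0]+.15,m[1]-.1,m[1]+.1,.066,1000)
    rows.append(np.hstack([a,b]))
cv2.imwrite('pics/r.png',np.hstack(rows)); print(c,m)
E
```

```text
con [0.532 0.282 0.05 ]
dial [0.463 0.285 0.094]
mod [ 0.546 -0.287  0.066]
scrT far [ 0.727 -0.018  0.135]
scrT near [ 0.377 -0.004  0.135]
mug [ 0.802 -0.133  0.   ]
planter [ 0.565 -0.533  0.   ]
tumb [0.757 0.193 0.   ]
car [0.802 0.034 0.   ]
pencup [0.631 0.5   0.   ]
[0.53239747 0.28174157 0.05      ] [ 0.54553828 -0.2871455   0.066     ]
```

View pics/r.png

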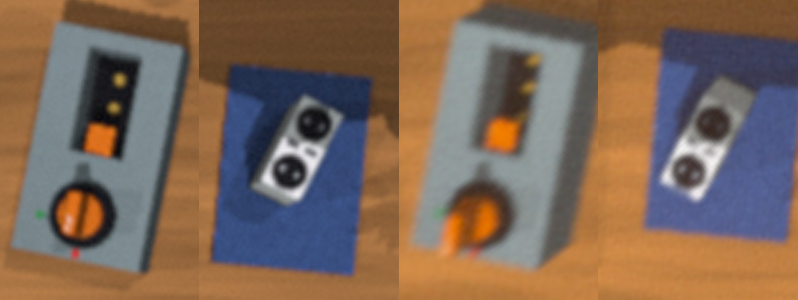

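The measurements from both cameras agree:

| Item | Position (m) | Yaw (rad) |
|---|---|---|
| Console centre | (0.537, 0.282) | -0.187 |
| Dial | (0.468, 0.295) | – |
| Bay | (0.581, 0.274) | – |
| Module | (0.548, -0.289) | -0.51 |

Next I'll transit high towards the dial.

arm_command(plan=[[22,34,6,0,0,6.6,0],[22,34,6,0,0,6.6,0],[22,34,6,0,0,6.6,0],[22,34,4,0,0,6.6,0],[22,34,4,0,0,6.6,0]])

```text
time_s: 0.52
position: [0.3508, -0.4044, 0.2702]
tool_rot: [-0.0, 0.958, -0.288, -0.002]
contact_force: [1.0, -0.4, -0.1]
width: 0.0878
```

arm_command(plan=[[22,34,4,0,0,6.6,0],[22,34,4,0,0,6.6,0],[22,34,2,0,0,6.6,0],[22,34,0,0,0,6.6,0],[22,34,0,0,0,6.6,0]])

```text
time_s: 0.93
position: [0.4616, -0.2281, 0.2807]
tool_rot: [0.0, 1.0, 0.01, -0.002]
contact_force: [0.1, -0.1, -0.5]
width: 0.0877
```

arm_command(plan=[[0,41,0,0,0,6.6,0],[0,41,0,0,0,6.6,0],[0,41,0,0,0,6.6,0],[0,41,0,0,0,6.6,0],[0,41,0,0,0,6.6,0]])

```text
time_s: 1.35
position: [0.464, -0.0199, 0.2802]
tool_rot: [0.001, 0.951, 0.308, -0.001]
contact_force: [0.7, -0.8, 0.3]
width: 0.0878
```

arm_command(plan=[[0,41,0,0,0,6.2,0],[0,41,0,0,0,6.2,0],[0,41,0,0,0,6.2,0],[0,41,0,0,0,6.2,0],[0,41,-10,0,0,6.2,0]])

```text
time_s: 1.77
position: [0.4616, 0.1879, 0.2717]
tool_rot: [0.001, 0.827, 0.563, 0.0]
contact_force: [1.1, -0.8, 0.1]
width: 0.0879
```

arm_command(plan=[[0,39,-10,0,0,6.2,0],[0,38,-10,0,0,6.2,0],[0,30,-20,0,0,0,0],[0,2,-20,0,0,0,0],[0,0,0,0,0,0,0]])

```text
time_s: 2.18
position: [0.4591, 0.3095, 0.2086]
tool_rot: [0.001, 0.752, 0.659, 0.002]
contact_force: [-1.0, -0.9, -0.3]
width: 0.0881
```

Run:
```python
from h import *
from scipy.spatial.transform import Rotation as Ro
open('h.py','a').write('''
from scipy.spatial.transform import Rotation as Ro
def wsnap(f):
    o=bot.get_obs(); c=snap('wrist',f); q=np.array(o['tool_rot']); T=np.eye(4); T[:3,:3]=Ro.from_quat(q[[1,2,3,0]]).as_matrix(); T[:3,3]=o['position']
    W=np.linalg.inv(T@np.array(c['hand_eye'])); c['R']=W[:3,:3];c['t']=W[:3,3]; np.savez('pics/'+f+'.npz',**{k:np.array(v) for k,v in c.items()})
    x=T[:3,0]; print('pos',T[:3,3].round(4),'xang deg',np.degrees(np.arctan2(x[1],x[0])).round(2),'tilt',T[:3,2].round(3),'t',o['time_s'],'F',np.round(o['contact_force'],1),'w',o['width']); return c
''')
from h import *
import importlib,h; importlib.reload(h); from h import *
c=wsnap('w1.png')
# overlay predicted console model
im=cv2.cvtColor(c['pixels'],cv2.COLOR_RGB2BGR)
im=cv2.resize(im,None,fx=1.5,fy=1.5)
cx,cy,yaw=.537,.282,-.187
def loc(p): return np.array([[cx+np.cos(yaw)*a-np.sin(yaw)*b,cy+np.sin(yaw)*a+np.cos(yaw)*b,z] for a,b,z in p])
def box(a0,a1,b0,b1,z): return loc([(a0,b0,z),(a1,b0,z),(a1,b1,z),(a0,b1,z)])
for B,col in((box(-.115,.115,-.065,.065,.05),(0,0,255)),(box(-.008,.098,-.027,.027,.05),(0,255,0)),(box(-.091,-.049,-.007,.007,.094),(255,0,0))):
    cv2.polylines(im,[(proj(c,B)*1.5).astype(int)],True,col,1)
cv2.imwrite('pics/w1b.png',im)
```

```text
pos [0.4591 0.3095 0.2086] xang deg 82.41 tilt [ 0.004  0.001 -1.   ] t 2.1833 F [-1.  -0.9 -0.3] w 0.0880671242883398
```

View pics/w1b.png

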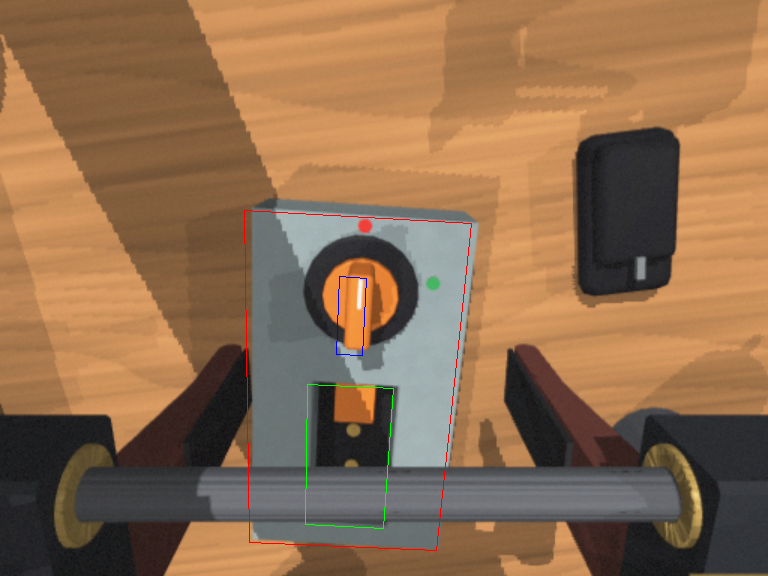

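The wrist view shows the dial bar at (358,306), a few mm right of and above my prediction. The console edges are offset by about 4 mm in +y. I'll settle the arm above the dial and re-measure.

arm_command(plan=[[7,-12,-8,0,0,-3,0],[0,0,0,0,0,0,0],[0,0,0,0,0,0,0]])

```text
time_s: 2.48
position: [0.4674, 0.2964, 0.2041]
tool_rot: [0.001, 0.77, 0.638, 0.003]
contact_force: [-0.3, 0.2, 0.4]
width: 0.0882
```

Run:
```python
from h import *
c=wsnap('w2.png')
im=cv2.cvtColor(c['pixels'],cv2.COLOR_RGB2BGR)
cv2.imwrite('pics/w2b.png',cv2.resize(im[100:384,120:370],None,fx=2,fy=2,interpolation=cv2.INTER_CUBIC))
```

```text
pos [0.4674 0.2964 0.2041] xang deg 79.25 tilt [ 0.006  0.002 -1.   ] t 2.4833 F [-0.3  0.2  0.4] w 0.08819833160197209
```

View pics/w2b.png

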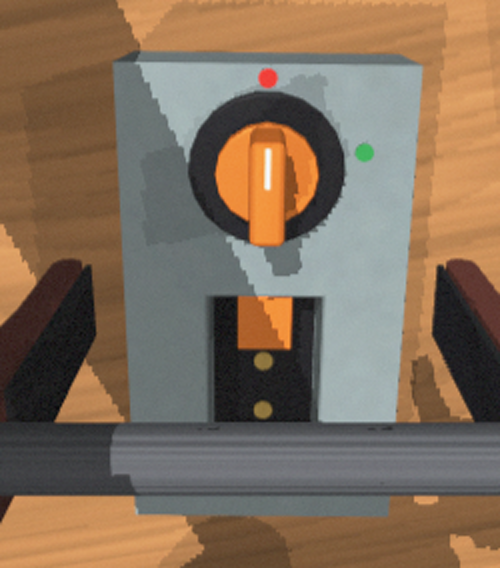

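Run:
```python
from h import *
c=load('w2.png')
g=lambda p:(p[0]/2+120,p[1]/2+100)
P=[back(c,g(p),.05) for p in((115,64),(422,66),(388,515),(137,513))]
P=np.array(P);print(P.round(4).tolist());cen=P.mean(0);d=P[2]+P[3]-P[0]-P[1];yaw=np.arctan2(d[1],d[0]);print('cen',cen,'yaw',yaw,np.linalg.norm(d)/2)
u=np.array([np.cos(yaw),np.sin(yaw)]);print('dial',cen[:2]-.07*u,'bay',cen[:2]+.045*u)
print('bar',back(c,g((267,194)),.094),'disc',back(c,g((267,167)),.056))
B=[back(c,g(p),.05) for p in((211,297),(323,297))];print('bay near edge',np.mean(B,0),np.linalg.norm(B[0]-B[1]), 'implied bay',np.mean(B,0)[:2]+.053*u)
```

```text
[[0.4117, 0.2446, 0.05], [0.4363, 0.3704, 0.05], [0.6598, 0.3258, 0.05], [0.6345, 0.1998, 0.05]]
cen [0.53553722 0.28513255 0.05      ] yaw -0.1977490303290976 0.22758555071076203
dial [0.46690143 0.29888494] bay [0.57966023 0.27629173]
bar [0.46598788 0.29858962 0.094     ] disc [0.465554   0.29896541 0.056     ]
bay near edge [0.52805348 0.2873278  0.05      ] 0.051708716151067376 implied bay [0.58002058 0.27691528]
```

arm_command(plan=[[0,1,-35,0,0,0,0],[0,0,-35,0,0,0,0],[0,0,-25,0,0,0,0],[0,0,-12,0,0,0,0],[0,0,0,0,0,0,0]])

```text
time_s: 2.95
position: [0.4722, 0.2978, 0.1021]
tool_rot: [0.002, 0.77, 0.637, 0.01]
contact_force: [-1.0, -0.6, -0.3]
width: 0.0879
```

arm_command(plan=[[0,0,0,0,0,0,0.5],[0,0,0,0,0,0,0.7],[0,0,0,0,0,0,0.8],[0,0,0,0,0,0,0.8],[0,0,0,0,0,0,0.8]], squeeze=20)

```text
time_s: 3.37
position: [0.4749, 0.2987, 0.1076]
tool_rot: [0.003, 0.77, 0.637, 0.014]
contact_force: [-0.3, 0.8, -0.6]
width: 0.0579
```

```bash
cat >> h.py <<'E'
def err(x,y,z,deg):
    o=bot.get_obs(); q=np.array(o['tool_rot']); R=Ro.from_quat(q[[1,2,3,0]]).as_matrix(); a=np.radians(deg)
    X=np.array([np.cos(a),np.sin(a),0]);Z=np.array([0,0,-1.]);D=np.c_[X,np.cross(Z,X),Z]
    print('shift mm',((np.array([x,y,z])-o['position'])*1000).round(1),'turn deg',np.degrees(Ro.from_matrix(D@R.T).as_rotvec()).round(2),'t',round(o['time_s'],2),'F',np.round(o['contact_force'],1),'M',np.round(o['moment'],2),'w',round(o['width'],4),'q6',o['joints'][5].round(2))
E
python3 -c "
from h import *
err(.467,.2975,.093,78.9)"
```

```text
shift mm [ -7.9  -1.2 -14.6] turn deg [-0.76  1.43 -0.3 ] t 3.37 F [-0.3  0.8 -0.6] M [ 0.09 -0.11 -0.06] w 0.0579 q6 -0.84
```

arm_command(plan=[[-8,-1,-15,-0.8,1.4,-0.3,0.5],[0,0,0,0,0,0,0.5]])

```text
time_s: 3.53
position: [0.4673, 0.2982, 0.0935]
tool_rot: [0.001, 0.772, 0.635, 0.001]
contact_force: [-0.6, 0.2, 0.2]
width: 0.0456
```

```bash
python3 -c "
from h import *
err(.467,.2975,.093,78.9)"
```

```text
shift mm [-0.3 -0.7 -0.5] turn deg [-0.    0.1   0.05] t 3.53 F [-0.6  0.2  0.2] M [ 0.05 -0.13  0.04] w 0.0456 q6 -0.83
```

arm_command(plan=[[0,-1,-1,0,0.1,0,0.9],[0,0,-1,0,0.2,0,0.95],[-0.5,0,-1,-0.1,0.2,0,1],[-0.5,0,-1,-0.1,0.2,0,1],[-0.5,0,-1,-0.1,0.2,0,1]], squeeze=25)

```text
time_s: 3.95
position: [0.4671, 0.2988, 0.0893]
tool_rot: [-0.003, 0.772, 0.635, -0.006]
contact_force: [0.1, -25.1, 27.5]
width: 0.014
```

```bash
python3 -c "
from h import *
err(.467,.2975,.093,78.9)"
```

```text
shift mm [-0.1 -1.3  3.7] turn deg [ 0.2  -0.72  0.01] t 3.95 F [  0.1 -25.1  27.5] M [-4.3  -0.4  -0.02] w 0.014 q6 -0.84
```

arm_command(plan=[[0,-1,2,0.2,-0.4,0,1],[0,-0.5,1,0,-0.2,0,1]])

```text
time_s: 4.12
position: [0.4669, 0.2981, 0.09]
tool_rot: [-0.002, 0.773, 0.635, -0.0]
contact_force: [2.5, 6.3, -11.7]
width: 0.0139
```

```bash
python3 -c "
from h import *
err(.467,.2975,.093,78.9)"
```

```text
shift mm [ 0.1 -0.6  3. ] turn deg [-0.1  -0.16  0.13] t 4.12 F [  2.5   6.3 -11.7] M [ 1.26 -0.32 -0.18] w 0.0139 q6 -0.83
```

arm_command(plan=[[0,0,0,0,0,-3,1],[0,0,0,0,0,-5,1],[0,0,0,0,0,-5,1]], squeeze=35)

```text
time_s: 4.37
position: [0.4669, 0.2981, 0.0899]
tool_rot: [-0.002, 0.841, 0.541, -0.001]
contact_force: [-1.0, -0.1, 1.4]
width: 0.0136
```

```bash
python3 -c "
from h import *
err(.467,.298,.0905,-1.3)"
```

```text
shift mm [ 0.1 -0.1  0.6] turn deg [ -0.19  -0.1  -66.79] t 4.37 F [-1.  -0.1  1.4] M [0.1  0.05 0.18] w 0.0136 q6 -0.6
```

Forces are small, so I'll keep turning.

arm_command(plan=[[0,0,0,0,0,-5,1],[0,0,0,0,0,-5,1],[0,0,0,0,0,-5,1],[0,0,0,0,0,-5,1],[0,0,0,0,0,-5,1]])

```text
time_s: 4.78
position: [0.4667, 0.2979, 0.0899]
tool_rot: [-0.002, 0.942, 0.336, -0.001]
contact_force: [0.2, 0.2, 1.4]
width: 0.0137
```

arm_command(plan=[[0,0,0,0,0,-5,1],[0,0,0,0,0,-5,1],[0,0,0,0,0,-5,1],[0,0,0,0,0,-5,1]])

```text
time_s: 5.12
position: [0.4666, 0.2977, 0.0899]
tool_rot: [-0.002, 0.987, 0.158, -0.002]
contact_force: [0.6, -0.3, 1.2]
width: 0.0141
```

```bash
python3 -c "
from h import *
err(.467,.298,.0905,-1.3)"
```

```text
shift mm [0.4 0.3 0.6] turn deg [ -0.24  -0.23 -19.47] t 5.12 F [ 0.6 -0.3  1.2] M [-0.05  0.1  -0.12] w 0.0141 q6 0.22
```

arm_command(plan=[[0,0,0,0,0,-5,1],[0,0,0,0,0,-5,1],[0,0,0,0,0,-4,1],[0,0,0,0,0,-3,1],[0,0,0,0,0,0,1]])

```text
time_s: 5.53
position: [0.4665, 0.2977, 0.0899]
tool_rot: [-0.002, 1.0, -0.001, -0.002]
contact_force: [-0.2, 0.6, 1.4]
width: 0.0138
```

```bash
python3 -c "
from h import *
err(.467,.298,.0905,-1.3)"
```

```text
shift mm [0.5 0.3 0.6] turn deg [-0.27 -0.28 -1.24] t 5.53 F [-0.2  0.6  1.4] M [-0.14 -0.05 -0.16] w 0.0138 q6 0.54
```

Nearly at the stop. I'll open the jaws, then rise.

arm_command(plan=[[0,0,0,0,0,0,0],[0,0,0,0,0,0,0],[0,0,0,0,0,0,0],[0,0,0,0,0,0,0],[0,0,0,0,0,0,0]])

```text
time_s: 5.95
position: [0.4664, 0.2976, 0.0896]
tool_rot: [-0.002, 1.0, 0.003, -0.003]
contact_force: [0.3, 0.7, 0.5]
width: 0.0435
```

```bash
python3 -c "
from h import *
err(.467,.298,.0905,-1.3)"
```

```text
shift mm [0.6 0.4 0.9] turn deg [-0.25 -0.31 -1.59] t 5.95 F [0.3 0.7 0.5] M [-0.07 -0.08 -0.02] w 0.0435 q6 0.53
```

arm_command(plan=[[0,0,15,0,0,0,0],[0,0,35,0,0,0,0],[0,0,40,0,0,0,0],[0,0,40,0,0,0,0],[0,0,20,0,0,0,0]])

```text
time_s: 6.37
position: [0.4616, 0.2946, 0.2386]
tool_rot: [0.002, 1.0, 0.004, -0.009]
contact_force: [0.4, -0.3, -0.2]
width: 0.0771
```

Run:
```python
from h import *
c=wsnap('w3.png')
a=rect(c,.40,.68,.17,.40,.05,1300)
s=snap('scene','s3.png');b=rect(s,.40,.68,.17,.40,.05,1300)
cv2.imwrite('pics/w3b.png',np.hstack([a,b]))
```

```text
pos [0.4616 0.2946 0.2386] xang deg 0.43 tilt [-0.018 -0.004 -1.   ] t 6.3667 F [ 0.4 -0.3 -0.2] w 0.07705187096181074
```

View pics/w3b.png

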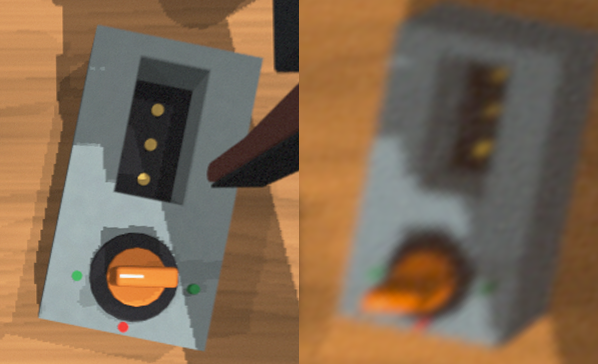

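The dial is open: the bar is turned across, the tongue is gone from the bay and the green pin is visible beside the dial. The bay centre measures (0.580, 0.2755) with yaw -0.195. Now I'll cross to the module.

arm_command(plan=[[5,-38,10,0.2,-1,4,0],[6,-40,10,0,0,4,0],[6,-40,10,0,0,4,0],[6,-40,8,0,0,4,0],[6,-40,0,0,0,4,0]])

```text
time_s: 6.88
position: [0.4891, 0.0968, 0.2742]
tool_rot: [-0.001, 0.982, 0.191, 0.0]
contact_force: [1.2, -0.4, -1.2]
width: 0.0876
```

arm_command(plan=[[6,-40,0,0,0,4,0],[6,-40,0,0,0,4,0],[6,-40,0,0,0,4,0],[6,-40,0,0,0,4,0],[6,-40,0,0,0,4,0]])

```text
time_s: 7.3
position: [0.5153, -0.1102, 0.2689]
tool_rot: [-0.002, 0.93, 0.368, -0.003]
contact_force: [0.8, 0.6, -0.3]
width: 0.088
```

arm_command(plan=[[5,-40,-5,0,0,4,0],[5,-40,-10,0,0,4,0],[5,-30,-10,0,0,4,0],[2,-15,-5,0,0,3,0],[0,0,0,0,0,0,0]])

```text
time_s: 7.72
position: [0.5295, -0.2454, 0.2314]
tool_rot: [-0.004, 0.871, 0.491, -0.005]
contact_force: [-0.7, 0.1, 0.2]
width: 0.0879
```

```bash
python3 -c "
from h import *
err(.548,-.289,.23,60.8)"
```

```text
shift mm [ 18.5 -43.6  -1.4] turn deg [-0.05 -0.74  1.92] t 7.72 F [-0.7  0.1  0.2] M [ 0.02 -0.15  0.01] w 0.0879 q6 -1.48
```

arm_command(plan=[[9,-22,0,0,-0.7,1.9,0],[9,-21,0,0,0,0,0],[0,0,-1,0,0,0,0],[0,0,-1,0,0,0,0]])

```text
time_s: 8.05
position: [0.5448, -0.2876, 0.2234]
tool_rot: [-0.005, 0.864, 0.504, -0.002]
contact_force: [-0.4, -0.1, -0.4]
width: 0.0874
```

Run:
```python
from h import *
err(.548,-.289,.23,60.8)
c=wsnap('w4.png')
# white top segmentation at z=.066
a=rect(c,.47,.63,-.37,-.21,.066,3000)
m=(a.min(2)>0)&(cv2.cvtColor(a,cv2.COLOR_BGR2HSV)[...,1]<40)
cv2.imwrite('pics/w4b.png',a)
```

```text
shift mm [ 3.2 -1.4  6.6] turn deg [-0.37 -0.51  0.25] t 8.05 F [-0.4 -0.1 -0.4] M [ 0.07 -0.15 -0.03] w 0.0874 q6 -1.56
pos [ 0.5448 -0.2876  0.2234] xang deg 60.55 tilt [-0.009  0.007 -1.   ] t 8.05 F [-0.4 -0.1 -0.4] w 0.08744496442887958
```

View pics/w4b.png

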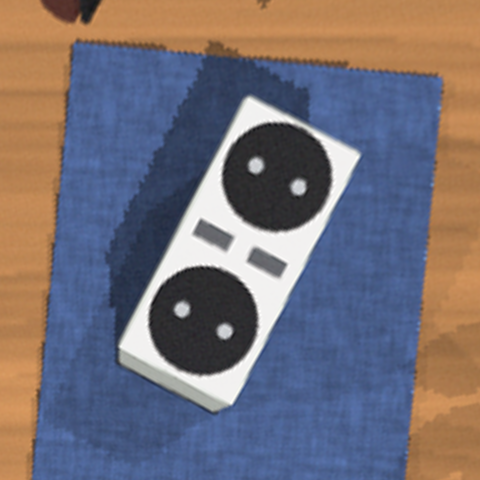

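arm_command(plan=[[2,-2.4,-30,-0.4,-0.5,2.7,0],[0,0,-35,0,0,0,0],[0,0,-35,0,0,0,0],[0,0,-20,0,0,0,0],[0,0,0,0,0,0,0]])

```text
time_s: 8.52
position: [0.5464, -0.2828, 0.1014]
tool_rot: [0.002, 0.85, 0.526, 0.001]
contact_force: [-0.9, -0.3, 0.3]
width: 0.0879
```

```bash
python3 -c "
from h import *
err(.5465,-.290,.052,63.3)"
```

```text
shift mm [  0.1  -7.2 -49.4] turn deg [ 0.11  0.19 -0.21] t 8.52 F [-0.9 -0.3  0.3] M [ 0.04 -0.09 -0.01] w 0.0879 q6 -1.61
```

arm_command(plan=[[0,-6.5,-3,0.1,0.2,-0.2,0],[0,-1,-22,0,0,0,0],[0,0,-22,0,0,0,0],[0,0,0,0,0,0,0]])

```text
time_s: 8.85
position: [0.548, -0.2887, 0.0572]
tool_rot: [0.001, 0.851, 0.526, 0.001]
contact_force: [-0.7, 0.2, 0.6]
width: 0.0876
```

```bash
python3 -c "
from h import *
err(.5465,-.290,.052,63.3)"
```

```text
shift mm [-1.5 -1.3 -5.2] turn deg [ 0.07  0.12 -0.13] t 8.85 F [-0.7  0.2  0.6] M [ 0.03 -0.1  -0.02] w 0.0876 q6 -1.61
```

arm_command(plan=[[-1.5,-1.3,-4,0,0.1,-0.1,0.3],[0,0,0,0,0,0,0.5],[0,0,0,0,0,0,0.8],[0,0,0,0,0,0,0.8]], squeeze=15)

```text
time_s: 9.18
position: [0.549, -0.2911, 0.0586]
tool_rot: [0.003, 0.851, 0.525, 0.001]
contact_force: [-0.0, -0.2, -0.6]
width: 0.0648
```

arm_command(plan=[[0,0,0,0,0,0,0.8],[0,0,0,0,0,0,0.8],[0,0,0,0,0,0,0.8],[0,0,0,0,0,0,0.8]], squeeze=30)

```text
time_s: 9.52
position: [0.5504, -0.292, 0.0617]
tool_rot: [0.005, 0.851, 0.525, 0.002]
contact_force: [0.2, 0.6, -3.0]
width: 0.0439
```

```bash
python3 -c "
from h import *
err(.5465,-.290,.052,63.3)"
```

```text
shift mm [-3.9  2.  -9.7] turn deg [ 0.36  0.53 -0.01] t 9.52 F [ 0.2  0.6 -3. ] M [ 0.03 -0.12 -0.01] w 0.0439 q6 -1.61
```

arm_command(plan=[[0,0,8,0.3,0.4,0,0.8],[0,0,15,0,0,0,0.8],[0,0,25,0,0,0,0.8],[0,0,35,0,0,0,0.8],[0,0,35,0,0,0,0.8]], squeeze=40)

```text
time_s: 9.93
position: [0.5426, -0.2876, 0.1724]
tool_rot: [-0.009, 0.851, 0.525, -0.005]
contact_force: [0.5, -0.7, -2.9]
width: 0.0439
```

arm_command(plan=[[0,0,35,0,0,0,0.8],[0,0,30,0,0,0,0.8],[0,0,15,0,0,0,0.8],[0,0,5,0,0,0,0.8]])

```text
time_s: 10.27
position: [0.5424, -0.2876, 0.2654]
tool_rot: [-0.008, 0.851, 0.525, -0.004]
contact_force: [0.2, -0.0, -3.2]
width: 0.0438
```

```bash
python3 -c "
from h import *
err(.58,.2755,.26,78.8)"
```

```text
shift mm [ 37.6 563.1  -5.4] turn deg [-0.38 -0.93 15.5 ] t 10.27 F [ 0.2 -0.  -3.2] M [-0.01 -0.16 -0.  ] w 0.0438 q6 -1.61
```

arm_command(plan=[[2,15,0,-0.4,-0.9,0.8,0.8],[2,28,0,0,0,0.8,0.8],[2,32,0,0,0,0.8,0.8],[2,32,0,0,0,0.8,0.8],[2,32,0,0,0,0.8,0.8]])

```text
time_s: 10.68
position: [0.5496, -0.1471, 0.2613]
tool_rot: [-0.0, 0.834, 0.552, 0.0]
contact_force: [0.4, 0.5, -3.4]
width: 0.044
```

```bash
python3 -c "
from h import *
err(.58,.2755,.26,78.8)"
```

```text
shift mm [ 30.4 422.6  -1.3] turn deg [-0.04 -0.02 11.75] t 10.68 F [ 0.4  0.5 -3.4] M [ 0.01 -0.19  0.01] w 0.044 q6 -1.45
```

arm_command(plan=[[2,32,0,0,0,0.9,0.8],[2,32,0,0,0,0.9,0.8],[2,32,0,0,0,0.9,0.8],[2,32,0,0,0,0.9,0.8],[2,32,0,0,0,0.9,0.8]])

```text
time_s: 11.1
position: [0.5519, 0.0242, 0.2516]
tool_rot: [-0.005, 0.81, 0.587, -0.005]
contact_force: [0.8, 1.2, -3.5]
width: 0.0437
```

arm_command(plan=[[2,32,0,0,0,0.9,0.8],[2,32,0,0,0,0.9,0.8],[2,32,0,0,0,0.9,0.8],[2,32,0,0,0,0.9,0.8],[2,30,0,0,0,0.9,0.8]])

```text
time_s: 11.52
position: [0.5531, 0.1927, 0.2416]
tool_rot: [-0.009, 0.784, 0.621, -0.011]
contact_force: [1.3, -0.1, -3.9]
width: 0.044
```

arm_command(plan=[[2,28,0,0,0,0.9,0.8],[2,22,0,0,0,0.9,0.8],[1,14,0,0,0,0.9,0.8],[0,7,0,0,0,0,0.8],[0,0,0,0,0,0,0.8]])

```text
time_s: 11.93
position: [0.5497, 0.2745, 0.2312]
tool_rot: [-0.011, 0.765, 0.644, -0.017]
contact_force: [-0.8, 0.1, -3.7]
width: 0.0441
```

```bash
python3 -c "
from h import *
err(.58,.2755,.26,78.8)"
```

```text
shift mm [30.3  1.  28.8] turn deg [ 0.27 -2.35 -1.39] t 11.93 F [-0.8  0.1 -3.7] M [ 0.03 -0.22 -0.02] w 0.0441 q6 -0.97
```

arm_command(plan=[[15,0.5,0,0.3,-2.3,-1.4,0.8],[15,0.5,0,0,0,0,0.8],[0,0,0,0,0,0,0.8],[0,0,0,0,0,0,0.8]])

```text
time_s: 12.27
position: [0.5762, 0.273, 0.2261]
tool_rot: [-0.001, 0.773, 0.634, -0.004]
contact_force: [-0.7, -0.6, -4.0]
width: 0.0439
```

Run:
```python
from h import *
err(.58,.2755,.23,78.8)
c=wsnap('w5.png')
s=snap('scene','s5.png');t=snap('top','t5.png')
uv=proj(s,[.58,.2755,.15])[0];ut=proj(t,[.58,.2755,.15])[0]
b=lambda c:cv2.cvtColor(c['pixels'],cv2.COLOR_RGB2BGR)
crop=lambda im,p,r:im[max(0,int(p[1])-r):int(p[1])+r,max(0,int(p[0])-r):int(p[0])+r]
A=cv2.resize(crop(b(s),uv,50),(250,250),interpolation=cv2.INTER_CUBIC);B=cv2.resize(crop(b(t),ut,50),(250,250),interpolation=cv2.INTER_CUBIC)
print(uv,ut)
W=cv2.resize(b(c),(512,384));R=np.zeros((500,250,3),np.uint8);R[:250]=A;R[250:]=B
L=np.zeros((500,512,3),np.uint8);L[:384]=W
cv2.imwrite('pics/w5b.png',np.hstack([L,R]))
```

```text
shift mm [3.8 2.5 3.9] turn deg [ 0.21 -0.45  0.09] t 12.27 F [-0.7 -0.6 -4. ] M [ 0.06 -0.18 -0.03] w 0.0439 q6 -0.95
pos [0.5762 0.273  0.2261] xang deg 78.72 tilt [-0.008 -0.004 -1.   ] t 12.2667 F [-0.7 -0.6 -4. ] w 0.043879330083550064
[282.82418655 126.33440985] [152.09261221 197.10738762]
```

View pics/w5b.png

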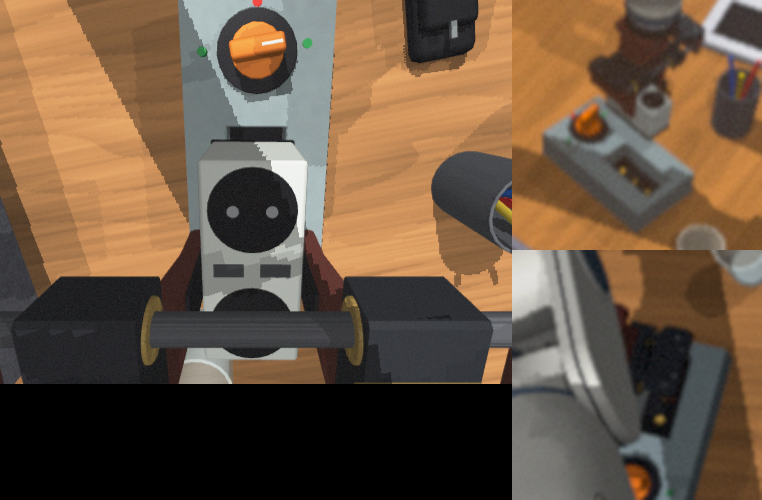

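The wrist view shows the module between the jaws, with top corners at about (201,160), (307,160), (297,360) and (203,360). Its near bottom edge is at row 141. I'll fit the module's pose in the tool frame.

```bash
cat > fit.py <<'E'
from h import *
from scipy.optimize import least_squares
L=np.array([(-.048,-.022,.06),(-.048,.022,.06),(.048,.022,.06),(.048,-.022,.06),(-.048,-.022,0),(-.048,.022,0)])
def fit(c,uv,yaw0,x0):
    def pts(p): return Ro.from_euler('ZYX',p[3:6]).apply(L)+p[:3]
    f=lambda p:(proj(c,pts(p))-uv).ravel()
    r=least_squares(f,np.r_[x0,yaw0,0,0],x_scale=[.01]*3+[.02]*3,loss='soft_l1')
    return r.x,f(r.x).reshape(-1,2)
E
python3 - <<'E'
from fit import *
c=load('w5.png'); uv=np.array([(200.5,160),(306.5,160),(297,360),(203,360),(212,141),(294,141)],float)
x,r=fit(c,uv,-.195,[.576,.273,.17]); print(x[:3].round(4),np.degrees(x[3:]).round(2));print(r.round(1).tolist())
# zoomed edges around the module
im=cv2.cvtColor(c['pixels'],cv2.COLOR_RGB2BGR)
o=im[130:370,180:330].copy(); o=cv2.resize(o,None,fx=2.5,fy=2.5,interpolation=cv2.INTER_CUBIC)
pts=Ro.from_euler('ZYX',x[3:6]).apply(L)+x[:3]; q=((proj(c,pts)-[180,130])*2.5).astype(int)
cv2.polylines(o,[q[:4]],True,(0,0,255),1);cv2.polylines(o,[q[[0,4,5,1]]],True,(0,255,0),1)
cv2.imwrite('pics/w5c.png',o)
E
```

```text
[0.5732 0.2732 0.1674] [-11.77   0.1   -0.52]
[[-3.3, -0.6], [1.2, 0.4], [-0.3, 0.2], [1.0, -0.3], [1.0, -0.2], [-3.3, 0.5]]
```

View pics/w5c.png

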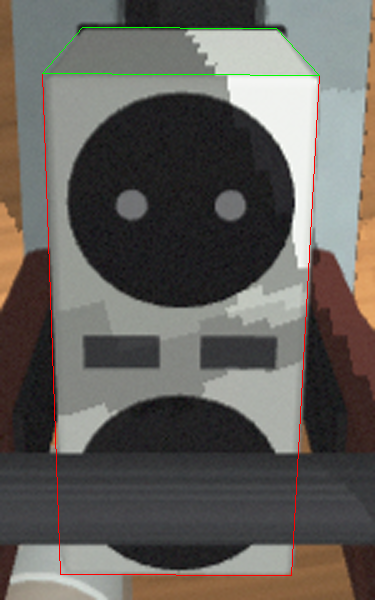

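The overlay fits the module well, and it sits about 3 mm toward the dial relative to the TCP. Target TCP is (0.583, 0.2755, 0.122) with the jaw angle at 79°.

arm_command(plan=[[7,2.5,-8,0.2,-0.4,0.3,0.8],[0,0,-20,0,0,0,0.8],[0,0,-25,0,0,0,0.8],[0,0,-10,0,0,0,0.8],[0,0,0,0,0,0,0.8]])

```text
time_s: 12.83
position: [0.5846, 0.2756, 0.1624]
tool_rot: [0.001, 0.771, 0.636, 0.003]
contact_force: [0.2, -0.7, -3.9]
width: 0.044
```

```bash
python3 -c "
from h import *
err(.583,.2755,.122,79)"
```

```text
shift mm [ -1.6  -0.1 -40.4] turn deg [-0.17  0.31 -0.05] t 12.83 F [ 0.2 -0.7 -3.9] M [ 0.03 -0.14  0.01] w 0.044 q6 -0.96
```

arm_command(plan=[[-1.6,0,-12,-0.2,0.3,0,0.8],[0,0,-13,0,0,0,0.8],[0,0,-10,0,0,0,0.8],[0,0,-3,0,0,0,0.8],[0,0,0,0,0,0,0.8]])

```text
time_s: 13.25
position: [0.5836, 0.2761, 0.1219]
tool_rot: [0.0, 0.771, 0.637, 0.0]
contact_force: [0.4, 0.3, -2.3]
width: 0.0442
```

```bash
python3 -c "
from h import *
err(.583,.2755,.122,79)"
```

```text
shift mm [-0.6 -0.6  0.1] turn deg [ 0.01  0.07 -0.07] t 13.25 F [ 0.4  0.3 -2.3] M [ 0.04 -0.06  0.02] w 0.0442 q6 -0.96
```

arm_command(plan=[[-0.5,-0.5,0,0,0,0,0.8],[0,0,0,0,0,0,0.8]])

```text
time_s: 13.42
position: [0.5833, 0.2756, 0.122]
tool_rot: [0.0, 0.771, 0.637, 0.0]
contact_force: [-0.5, 0.4, -4.2]
width: 0.0437
```

Run:
```python
from h import *
c=wsnap('w6.png'); s=snap('scene','s6.png')
err(.583,.2755,.122,79)
b=lambda c:cv2.cvtColor(c['pixels'],cv2.COLOR_RGB2BGR)
u=proj(s,[.56,.28,.08])[0].astype(int)
A=b(s)[u[1]-50:u[1]+50,u[0]-40:u[0]+40]
W=b(c); 
cv2.imwrite('pics/w6b.png',np.hstack([W,cv2.resize(A,(307,384),interpolation=cv2.INTER_CUBIC)])[:,:800])
```

```text
pos [0.5833 0.2756 0.122 ] xang deg 79.08 tilt [ 0.001 -0.    -1.   ] t 13.4167 F [-0.5  0.4 -4.2] w 0.043714796756794495
shift mm [-0.5 -0.3 -0.3] turn deg [-0.01  0.11 -0.07] t 13.52 F [-1.2  0.6 -3. ] M [ 0.06 -0.19  0.02] w 0.0441 q6 -0.96
```

View pics/w6b.png

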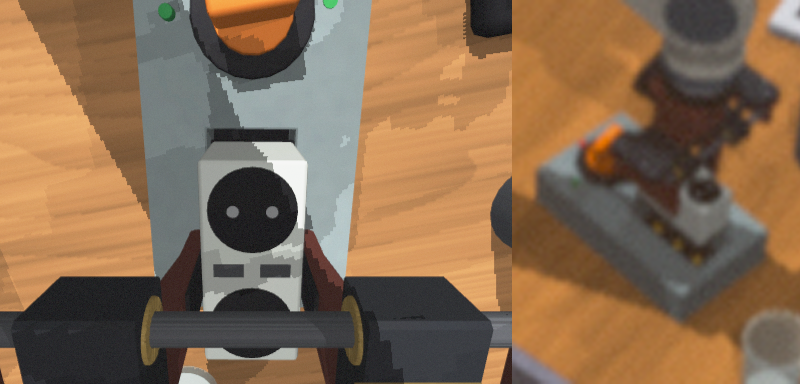

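Run:
```python
from fit import *
c=load('w6.png')
u=np.array([np.cos(-.195),np.sin(-.195)])
B=[back(c,p,.05)[:2] for p in((207,128.5),(298,128.5))];print('bay via near edge',np.mean(B,0)+.053*u,np.linalg.norm(B[0]-B[1]))
uv=np.array([(199.5,160),(307,160),(297,360),(204,360),(212.5,141),(294.5,141)],float)
x,r=fit(c,uv,-.195,[.58,.275,.065]);print('module',x[:3].round(4),np.degrees(x[3:]).round(2))
d=B[1]-B[0];print('bay yaw',np.degrees(np.arctan2(-d[0],d[1])))
```

```text
bay via near edge [0.58003595 0.27675141] 0.054370568513962034
module [0.5808 0.2763 0.0632] [-11.38  -0.34  -0.11]
bay yaw -10.856287619687663
```

```bash
python3 -c "
from h import *
print(bot.get_obs()['dq'].round(3)); print(bot.finish_job())"
```

```text
[ 0.002 -0.004 -0.002 -0.     0.001 -0.   ]
the job is handed in; nothing more can be done
None
```

The dial is open and the module is held level and centred over the console's bay. I handed the job in at about 13.5 s, with the arm still holding it there.

- **Dial:** I turned it clockwise about 80°. The follow-up pictures showed the latch tongue out of the bay. The bar had turned across and the green pin was showing.
- **Forces:** The wrist force readings peaked at about 37 N, when the jaws first closed on the dial bar. I saw no contact force while carrying the module beyond its weight.
- **Module position:** The last wrist-camera fit put the module at (0.581, 0.276), against a bay centre of (0.580, 0.277), so centring is within about 1 mm. The yaws, about -11.4° for the module and -10.9° to -11.2° for the bay, agree within about 0.5°, and tilt is under 0.4°.
- **Height, less certain:** The camera fit gives about 13 mm above the console top, while the arm's height when it gripped the module suggests about 17 mm. I aimed between the two.
- **Other objects:** The carry went over the screen with about 50 mm to spare by my estimate. I did not re-measure the planter, mug and other items at the end; the route stayed away from them.

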